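# Take the filter plate out of the desk air cleaner

## Robot

A 7-joint arm with a two-finger parallel gripper is mounted at the origin on the work surface. World frame = base frame: x ahead of the robot, y to its left, z up, the work surface at z = 0. Lengths are in m, angles in rad, forces in N, time in s.
With the tool pointing down it reaches from about 0.35 to 0.9 m from the base axis. Payload 8.1 kg.
Tool frame: the origin (TCP) lies midway between the tips of the shut fingers; the grasp point (between the pads) lies arm.tcp_to_grasp behind it (arm.tcp_to_grasp is the distance from the TCP to the grasp point, in m); z points along the fingers, y is the line along which they close (so a half turn about z gives the same grasp; the last joint's range is limited). The gripper opens to 92 mm and grips with 3 to 60 N. Pads are 19 mm wide; open, the fingers measure 130 mm over their backs; the gripper's body (75 mm by 190 mm) begins 47 mm behind the grasp point.
Start: joints at [-1.216, 0.434, 0.025, 1.573, -0.012, 1.134, -0.075], TCP at [0.276, 0.561, 0.189] pointing down, gripper open.
Joint ranges: [-2.62, 2.62], [-0.44, 2.09], [-1.27, 1.32], [0.08, 2.57], [-1.32, 4.46], [0.12, 2], [-2.74, 2.74]. Speed limits (rad/s): [2.22, 2.22, 3.01, 3.01, 3.14, 3.14, 3.14].

## Interface

Orientations are given as a rotation vector (axis times angle).
In Python, from cell import observe, get_image, arm gives the robot as it stands. The module is installed in compiled form; this text tells all that it offers.
- The arm moves only by the tool drive_tool, never from a script. Its argument "steps" is a list of rows, each a list of 5 numbers: the closure, from 0 (fully open) to 1 (shut), then the shift along the world's x, y, z in mm, then the turn about the world's z in rad. In form: [[hand, x, y, z, roll], ...]. A call has 1 to 20 rows; each row shifts and turns the commanded pose from where the row before left it; what a row does not reach is not made up. A row lasts 1/12 s, in which the tool goes at most 41.7 mm and 7.16 degrees, less where a joint would pass 70% of its speed; a pose out of reach is approached as far as the arm can. A call with a gripper value outside its range is refused whole. The fingers move at their own pace and stop on an object; "grip_force" is the grip in N (left out, the last holds). Time passes only in rows, so rows that do not move let the fingers close. It gives the time, the measured TCP pose, the force, the opening and the grip force at its end, in the units of the state.
- observe(): the state, without advancing time (a new reading comes with each control period).
- get_image(name): name is "scene" or "top"; returns a dict with "image" (384x512x3 uint8, red, green, blue), "vfov" (degrees; the focal length in pixels is half the picture's height over the tangent of half this angle, whatever the lens; pixels are square), "cx", "cy" (the principal point, pixels), "xyz" and "attitude" of the camera in the world. Camera axes: x right, y down, z forward; pixel columns grow to the right and rows downward; lengths in m; the calibration is good to about 2 mm. A picture is of the moment at which its call begins. There is no depth.
- arm.sign_off(): hands the job in; it is judged then, once.
The state is a dict: "clock": time; "joints": joint angles; "dq": joint speeds; "joint_efforts": joint torques, N m; "position": TCP position; "ee_rot": TCP orientation; "force": force on the tool from outside, world axes, zero at the start; "ft_torque": the same for the moment, N m; "width": opening from 0.0 (shut) to 1.0 (fully open); "gripper_force": force on a finger pad.
Only numpy, scipy, OpenCV 4.12 (cv2) and the standard library are available. Lean on these libraries where they do the work, as an engineer would, in place of code of your own. Each camera call takes 0.05 s, during which the arm holds its last target. There are 200 camera calls.

## Task

The filter of the little air cleaner on the desk is due for inspection. First take the red portable drive off its blue flap and lay it flat, wholly on the round cork mat; then lift the flap (it has an orange tongue) until it stands open by itself, draw the hidden green filter plate with the yellow tab up out of its slot, and present it: finish while still holding it still and upright in the gripper over the middle of the grey tray, its lower edge at least 10 cm above the desk, touching nothing else. Leave the flap standing open, and do not disturb the mug, the plant pot or the paperweight.

Things in the scene. Friction and masses are not known exactly. Their poses are not given: they have to be found in the camera images.
- cleaner: Desk air cleaner: white box fixed to the desk, 130 (x) by 190 (y) by 115 mm high without flap. Origin: centre of its underside; x points from the front (grille, dial) to the hinge side, z up. Under the flap is an open well, 112 mm (x -59 to +53) by 166 mm (y); its grey deck is 75 mm above the desk.
- slot (a point): Centre of the mouth of the slot in the cleaner's grey deck, 75 mm above the desk, 6 mm in front of the cleaner's origin. The slot runs along the cleaner's y: 140 mm long, 17 mm wide (x), its floor 20 mm above the desk. The filter plate stands in it.
- flap (a joint): Angle of the flap, rad: 0 shut (level), 1.57 upright, stop at 1.8. The hinge is stiff: it stays wherever it is left; raising it takes about 2 N at the tongue.
- flap_hinge (a point): Point on the hinge axis at mid-width, 58 mm behind the cleaner's origin (its +x), 118 mm above the desk. The axis runs along the cleaner's y; the flap's front swings up and over towards +x. Flap: blue plate, 123 mm from axis to front edge, 180 mm wide, 6 mm thick, upper face 121 mm above the desk when shut.
- flap_tongue (a point): Grip point on the orange tongue in the middle of the flap's front edge, sticking out beyond the box in the flap's plane: 30 mm wide (y), 8 mm thick, from 123 to 165 mm from the hinge axis; this point is 148 mm from it, mid-thickness, 118 mm above the desk when shut. Pinched across the 30 mm from above, it can pivot between the fingers up to upright.
- filter: Filter plate, loose, about 90 g, hidden standing in the slot under the flap: green with white stripes, 12 mm thick (its x), 110 mm wide (its y), 65 mm high (its z, up). Origin: centre of that plate, without the tab; its lower edge is 32.5 mm below. In the slot its x is along the cleaner's x, and it may sit up to 12 mm off the slot's middle along y.
- filter_tab (a point): Centre of the yellow pull tab on the middle of the filter plate's upper edge, 46.5 mm above the plate's centre: 12 mm thick (x), 30 mm wide (y), 28 mm high (85 to 113 mm above the desk while in the slot), with over 50 mm free on either side in y.
- drive: Portable drive, a flat red slab 80 (its x) by 50 (its y) by 9 mm (z), about 70 g, loose, lying on the shut flap. Origin: its centre.
- mat: Round cork mat, fixed on the desk, 180 mm in diameter, 5 mm thick. Origin: centre of its underside.
- tray: Square grey dust tray, fixed on the desk, 180 by 180 mm, 15 mm high, 5 mm walls. Origin: centre of its underside.
- mug: Green glass mug, loose, 76 mm in diameter, 85 mm high, handle on its +y side. Origin: centre of its underside. Not to be disturbed.
- plant: White pot with a small plant, loose, 84 mm in diameter, pot 65 mm high, leaves up to about 145 mm high. Origin: centre of its underside. Not to be disturbed.
- paperweight: Blue glazed paperweight, loose, a low dome 54 mm in diameter and 25 mm high, in front of the cleaner. Origin: centre of its underside. Not to be disturbed.
Mind the look-alikes: they are no part of the job. There is more than one size of the drive; the one meant has the size given above.

How it is judged:
On the way, in this order (a step that is already met when the one before it is completed fails the run):
1. the drive lies flat on the cork mat, let go, while the flap is still shut (horizontal distance between drive and mat below 0.045 m and height (world z) of drive below 0.014 m and angle between drive's own z axis and vertical below 0.12 rad and contact force between the fingers and drive below 0.1 N and linear speed of drive below 0.03 m/s and value of joint flap below 0.2 rad), for 0.2 s.
2. the flap stands open by itself, let go (value of joint flap above 1.2 rad and contact force between the fingers and flap below 0.1 N), for 0.2 s.
3. the filter plate is drawn up clear of the cleaner, held in the fingers (height (world z) of filter above 0.12 m and contact force between the fingers and filter above 1 N and contact force between filter and cleaner below 0.1 N), for 0.1 s.
At the end, for the whole second after the job is handed in: Filter held still in the fingers, upright within 15 degrees, centre within 45 mm of the tray's centre (from above), lower edge 95 mm or more above the desk, touching nothing else; flap open beyond 1.2 rad; drive flat and free on the mat, within 45 mm of its centre (contact force between the fingers and filter above 1 N and height (world z) of filter above 0.1275 m and horizontal distance between filter and tray below 0.045 m and angle between filter's own z axis and vertical below 0.26 rad and linear speed of each of filter, drive below 0.03 m/s and contact force between filter and cleaner below 0.1 N and contact force between filter and tray below 0.1 N and value of joint flap above 1.2 rad and horizontal distance between drive and mat below 0.045 m and height (world z) of drive below 0.014 m and angle between drive's own z axis and vertical below 0.12 rad and contact force between the fingers and drive below 0.1 N); the arm keeps its last pose, push and grip.
It fails at once if the mug is pushed more than 25 mm or tipped (distance of mug from where it was at the start of the episode above 0.025 m or angle between mug's own z axis and vertical above 0.35 rad).
It fails at once if the plant is pushed more than 25 mm or tipped (distance of plant from where it was at the start of the episode above 0.025 m or angle between plant's own z axis and vertical above 0.35 rad).
It fails at once if the paperweight is pushed more than 25 mm or tipped (distance of paperweight from where it was at the start of the episode above 0.025 m or angle between paperweight's own z axis and vertical above 0.35 rad).
It fails at once if the flap is raised with the drive still on it (value of joint flap above 0.35 rad and horizontal distance between drive and cleaner below 0.09 m and height (world z) of drive above 0.1 m).
It also fails if it takes over 61 s, if anything falls off the work surface, if the arm or the gripper's body presses on something with over 40 N, if the wrist force passes 120 N, or if a joint passes its speed limit or range.

## Working session

There is one attempt and no reset: what is moved stays moved. The work goes in short steps, Python scripts to look and compute and a tool call to move; the robot and the scene stay as the last step left them, time stands still between calls to the robot, and variables do not carry over. Pictures are saved under pics/ and viewed, at most 10 in all, crops included, and the job is handed in when it is done.

Besides the shell and the picture viewer there is one more tool, called after "Request:" by a JSON object that holds its "op" and its "data". drive_tool: Moves the arm, as the interface text tells. Its arguments: {"type":"object","properties":{"steps":{"type":"array"},"grip_force":{"type":"number"}},"required":["steps"]}

```bash
mkdir -p pics
python3 - <<'E'
from cell import observe,get_image,arm
import cv2
o=observe();print(o, arm.tcp_to_grasp)
for n in("scene","top"):
    g=get_image(n);cv2.imwrite(f"pics/{n}0.png",g["image"][:,:,::-1]);print(n,{k:v for k,v in g.items() if k!="image"})
E
```

```text
{'clock': 0.0, 'joints': array([-1.21561559,  0.43525525,  0.02496625,  1.57411703, -0.01158237,
        1.13401301, -0.07511183]), 'dq': array([-1.04309140e-03,  4.88009278e-04,  3.59638415e-05, -8.70999534e-04,
        6.79727890e-04,  1.13124984e-03,  1.07989130e-03]), 'joint_efforts': array([ 1.07651871e-03, -6.67858171e+01,  9.85381790e-01, -3.14450562e+01,
       -6.04390819e-02,  4.27921931e-02,  1.62728306e-04]), 'position': array([0.27602237, 0.56008592, 0.18811721]), 'ee_rot': array([-7.12873565e-01, -3.05942245e+00,  2.56657316e-03]), 'force': array([-0.45218327, -0.18444639,  0.15335375]), 'ft_torque': array([0.05702099, 0.02174713, 0.00518122]), 'gripper_force': 0.0, 'width': 1.0022421511311632} 0.0188
scene {'vfov': 57.25204189018575, 'cx': 262.22105831794414, 'cy': 192.1640554579838, 'xyz': array([1.20266984, 0.0017777 , 0.78073263]), 'attitude': array([-1.78474082, -1.79646326,  0.68942988])}
top {'vfov': 45.78407670111699, 'cx': 261.8708522127524, 'cy': 194.4187644649046, 'xyz': array([0.45668855, 0.01648465, 1.11460332]), 'attitude': array([-2.1838282 ,  2.15068189, -0.14038096])}
```

View pics/scene0.png

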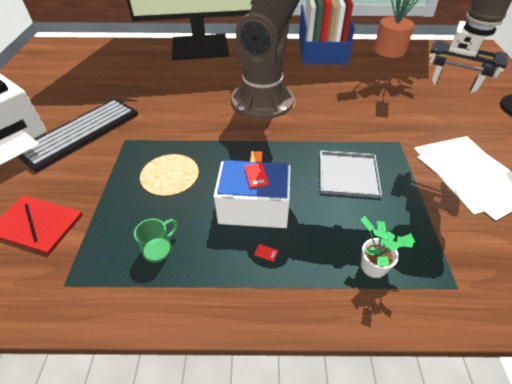

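View pics/top0.png

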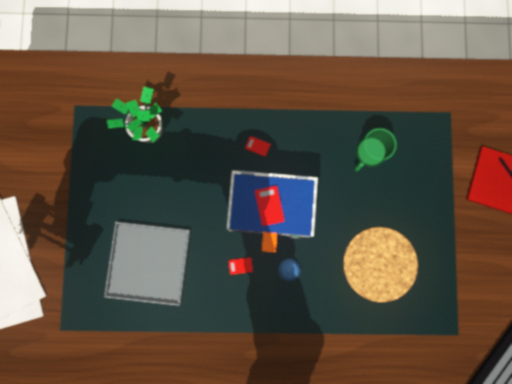

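The large red slab on the blue flap, at top (270,205), is the drive. The smaller red ones at (258,147) and (240,266) are look-alikes lying on the desk. The tray is at (147,262), the mat at (381,264) and the tongue at (270,242). I'll measure these and make one crop to confirm.

```bash
cat > h.py <<'E'
import numpy as np,cv2
from scipy.spatial.transform import Rotation as R
from cell import observe,get_image,arm
def ray(g,px):
    px=np.atleast_2d(px).astype(float);f=g["image"].shape[0]/2/np.tan(np.radians(g["vfov"]/2))
    d=np.c_[(px[:,0]-g["cx"])/f,(px[:,1]-g["cy"])/f,np.ones(len(px))]
    return R.from_rotvec(g["attitude"]).apply(d)
def onz(g,px,z):
    d=ray(g,px);c=g["xyz"];return (c+d*((z-c[2])/d[:,2])[:,None])[:,:2]
def blobs(g,lo,hi,amin=60,roi=None):
    h=cv2.cvtColor(g["image"],cv2.COLOR_RGB2HSV);m=cv2.inRange(h,np.array(lo),np.array(hi))
    if roi:
        k=np.zeros_like(m);k[roi[1]:roi[3],roi[0]:roi[2]]=255;m&=k
    cs,_=cv2.findContours(m,cv2.RETR_EXTERNAL,cv2.CHAIN_APPROX_NONE)
    return [c[:,0,:] for c in sorted(cs,key=cv2.contourArea,reverse=True) if cv2.contourArea(c)>=amin]
def rect(g,c,z):
    r=cv2.minAreaRect((onz(g,c,z)*1000).astype(np.float32));return np.round(r[0],1),np.round(r[1],1),round(r[2],1)
E
python3 - <<'E'
from h import *
for n in("top","scene"):
    g=get_image(n);print(n)
    for nm,lo,hi,z in(("flap",(105,150,60),(125,255,255),.121),("redA",(0,150,80),(4,255,255),.130),("redB",(172,150,80),(180,255,255),.130),("red desk",(0,150,80),(4,255,255),.009),("tongue",(6,180,120),(16,255,255),.122),("mat",(10,60,120),(25,175,255),.005),("tray",(0,0,100),(180,50,255),.015),("green",(50,80,60),(85,255,255),.08)):
        for c in blobs(g,lo,hi):
            m=c.mean(0)
            if (60<m[0]<460 and 80<m[1]<340): print(nm,m.round(),cv2.contourArea(c),*rect(g,c,z))
    if n=="top": cv2.imwrite("pics/c.png",cv2.resize(g["image"][120:300,200:320,::-1],None,fx=3.3,fy=3.3,interpolation=cv2.INTER_CUBIC))
E
```

```text
top
flap [272. 204.] 4079.0 [552.  -18.1] [173.1 119.1] 86.3
redA [269. 203.] 494.0 [548.9 -11.6] [73.6 42.4] 12.6
redA [240. 266.] 332.5 [418.  49.] [33.1 50.7] 7.9
redA [257. 146.] 296.5 [680.1  16.1] [50.2 32.5] 68.8
redB [269. 205.] 761.0 [548.6 -11.4] [79.2 49.2] 12.7
red desk [269. 203.] 494.0 [560.2 -15.1] [82.6 47.6] 12.6
red desk [240. 266.] 332.5 [413.3  53. ] [37.1 56.9] 7.9
red desk [257. 146.] 296.5 [707.5  16.1] [56.4 36.5] 68.8
tongue [269. 242.] 232.5 [468.2 -12.4] [41.  30.4] 0.6
mat [380. 264.] 4355.5 [ 421.3 -285.7] [179.7 180.6] 0.7
tray [147. 263.] 5659.0 [416.  275.2] [180.8 181. ] 84.4
tray [276. 198.] 508.0 [563.4 -22.4] [214.5 152.8] 85.9
green [374. 150.] 1257.0 [ 689.1 -250.4] [ 81.6 128. ] 31.7
green [131. 117.] 969.0 [757.7 308. ] [111.5 102.9] 64.2
green [147.  95.] 148.0 [807. 278.] [25.1 41.5] 78.8
green [207. 324.] 142.5 [285.5 118.8] [82.4 22. ] 75.6
green [152. 134.] 119.0 [713.8 262.1] [34.  26.1] 46.0
green [318. 280.] 97.0 [ 384.7 -124.7] [48.8 24. ] 14.2
green [196. 307.] 71.0 [323.8 143.6] [68.4 15.5] 74.2
scene
flap [237. 179.] 814.0 [547.7 -5
[... 234 characters left out ...]
 53.7] 14.6
red desk [266. 252.] 243.0 [709.9  12.3] [55.1 37.5] 68.8
mat [229. 254.] 48048.5 [ 612.3 -106.8] [1418.4 1078.4] 51.9
mat [405. 113.] 14650.5 [-67.1 548.7] [ 833.  1033.3] 64.8
mat [169. 174.] 1883.5 [ 421.3 -290.1] [181.4 183.2] 0.6
mat [ 64. 112.] 884.0 [  71.6 -734.1] [213.5 214.6] 36.2
tray [349. 173.] 2488.5 [417.5 271.1] [185. 197.] 84.1
tray [252. 197.] 2302.5 [503.8 -29.9] [229.  253.7] 85.6
tray [377. 257.] 535.0 [725.5 288.2] [ 92.1 115.4] 44.5
tray [262.  83.] 112.0 [-105.4    0.5] [ 93.1 163.8] 0.7
green [154. 239.] 1482.5 [ 718.4 -262.2] [108.4 129.6] 89.6
green [386. 234.] 755.5 [703.4 299.4] [138.4  81.2] 59.2
green [378. 256.] 163.0 [762.4 271.9] [56.7 36.4] 30.9
```

View pics/c.png

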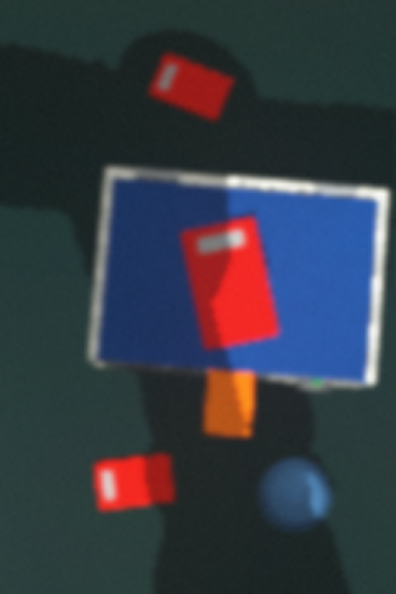

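Confirmed: the slab on the flap measures 79 x 49 mm, which fits the drive. The two on the desk are about 56 x 37 mm, so they are look-alikes. Moving over the drive.

Request:
{"op": "drive_tool", "data": {"steps": [[0.0,15,-32,2,0.038],[0.0,15,-32,2,0.038],[0.0,15,-32,2,0.038],[0.0,15,-32,2,0.038],[0.0,15,-32,2,0.038],[0.0,15,-32,2,0.038],[0.0,15,-32,2,0.038],[0.0,15,-32,2,0.038],[0.0,15,-32,2,0.038],[0.0,15,-32,2,0.038],[0.0,15,-32,2,0.038],[0.0,15,-32,2,0.038],[0.0,15,-32,2,0.038],[0.0,15,-32,2,0.038],[0.0,15,-32,2,0.038],[0.0,15,-32,2,0.038],[0.0,15,-32,2,0.038],[0.0,15,-32,2,0.033],[0,0,0,0,0],[0,0,0,0,0]], "grip_force": 15}}

```text
clock: 1.87
position: [0.5466, -0.0179, 0.2248]
ee_rot: [0.339, -3.123, 0.001]
force: [-0.1, 1.1, -1.0]
width: 1.004
gripper_force: 0.0
```

Request:
{"op": "drive_tool", "data": {"steps": [[0.0,3,4,-25,0],[0,0,0,-25,0],[0,0,0,-20,0],[0,0,0,-15,0],[0,0,0,-10,0],[0,0,0,-5,0],[0,0,0,0,0],[0,0,0,0,0]]}}

```text
clock: 2.53
position: [0.5495, -0.0109, 0.1255]
ee_rot: [-0.347, 3.122, 0.0]
force: [-1.0, -0.7, -0.6]
width: 0.999
gripper_force: 0.0
```

Request:
{"op": "drive_tool", "data": {"steps": [[0,0,-2,-2,0],[0.4,0,0,0,0],[0.6,0,0,0,0],[1,0,0,0,0],[1,0,0,0,0],[1,0,0,0,0],[1,0,0,0,0],[1,0,0,0,0],[1,0,0,0,0]]}}

```text
clock: 3.28
position: [0.5492, -0.0134, 0.1229]
ee_rot: [0.347, -3.122, -0.0]
force: [-0.8, -0.0, 0.6]
width: 0.467
gripper_force: 0.0
```

Request:
{"op": "drive_tool", "data": {"steps": [[1,0,0,0,0],[1,0,0,0,0],[1,0,0,0,0]]}}

```text
clock: 3.53
position: [0.5493, -0.0134, 0.1229]
ee_rot: [0.347, -3.122, -0.0]
force: [0.3, 0.2, -0.1]
width: 0.25
gripper_force: 0.0
```

Run:
```python
from h import *
a=get_image("scene")["image"][120:240,190:320];b=get_image("top")["image"][140:260,205:335]
f=lambda i:cv2.resize(i[:,:,::-1],(400,369),interpolation=cv2.INTER_CUBIC)
cv2.imwrite("pics/d.png",np.hstack([f(a),f(b)]))
```

```text
(no output)
```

View pics/d.png

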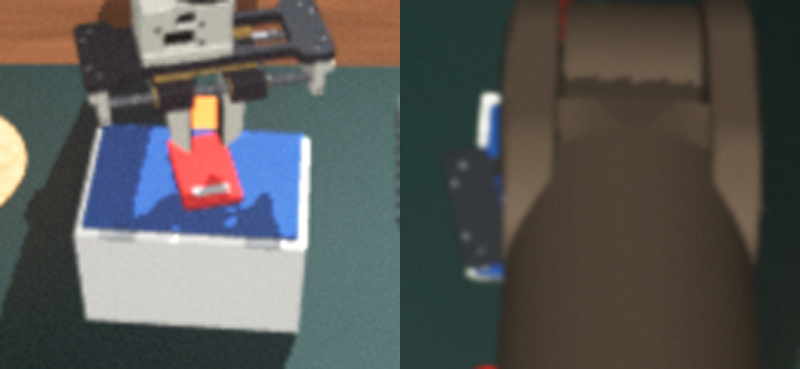

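Run:
```python
from h import *
o=observe();print(o["width"],o["gripper_force"],o["position"],o["clock"])
g=get_image("scene")
print(onz(g,[[247.9,168.8],[265.4,167]],.123))
h=cv2.cvtColor(g["image"],cv2.COLOR_RGB2HSV);m=cv2.inRange(h,np.array((0,130,70)),np.array((5,255,255)))|cv2.inRange(h,np.array((170,130,70)),np.array((180,255,255)))
m[:130]=0;m[230:]=0;m[:,:200]=0;m[:,320:]=0
c=max(cv2.findContours(m,0,1)[0],key=cv2.contourArea)[:,0]
print(rect(g,c,.130)); 
cv2.imwrite("pics/e.png",cv2.resize(g["image"][140:210,220:300,::-1],(800,600)[:2],interpolation=cv2.INTER_CUBIC))
```

```text
0.1668079586578802 0.0 [ 0.5492896  -0.01335397  0.12293149] 3.6333
[[ 0.52082788 -0.03704786]
 [ 0.51339215  0.0099897 ]]
(array([550.7, -15. ]), array([84.9, 49.8]), 13.4)
```

View pics/e.png

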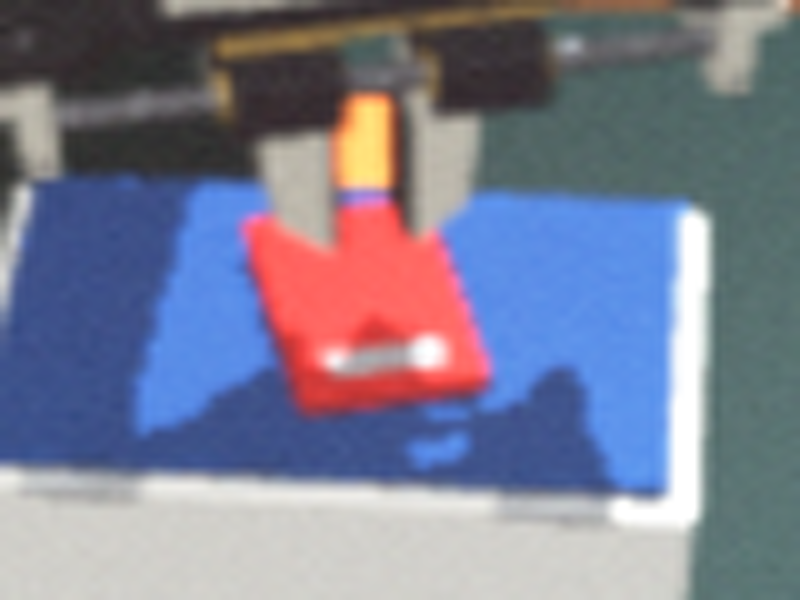

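Run:
```python
from h import *
o=observe();g=get_image("scene")
f=192/np.tan(np.radians(g["vfov"]/2))
def pr(p):
    q=R.from_rotvec(g["attitude"]).inv().apply(np.array(p)-g["xyz"]);return (q[0]/q[2]*f+g["cx"],q[1]/q[2]*f+g["cy"])
print(pr([.276,.561,.189]),pr([.276,.561,.208]),pr([.276,.561,.169]))
d=np.array([.4415,.897,0])*.046
print(pr(np.array([.276,.561,.189])+d),pr(np.array([.276,.561,.189])-d))
print(pr([.5493,-.0134,.123]),pr([.5493,-.0134,.142]),pr([.5493,-.0134,.155]),pr([.5155,-.0134,.13]))
print(R.from_rotvec(o["ee_rot"]).as_matrix().round(3))
i=cv2.imread("pics/scene0.png")[20:120,402:512];cv2.imwrite("pics/f.png",cv2.resize(i,None,fx=5.5,fy=5.5,interpolation=cv2.INTER_CUBIC))
```

```text
(np.float64(448.2108400876668), np.float64(97.86143375131844)) (np.float64(450.73783707720213), np.float64(92.30301626487856)) (np.float64(445.6222198806159), np.float64(103.55539851827643))
(np.float64(464.4589979230257), np.float64(101.77238805205029)) (np.float64(432.37543941640996), np.float64(94.04983067688941))
(np.float64(256.5335805557333), np.float64(176.38131456284617)) (np.float64(256.4786802773848), np.float64(171.21141570036633)) (np.float64(256.4401309648848), np.float64(167.5812693179023)) (np.float64(256.7116780893861), np.float64(165.59403581781027))
[[-0.976 -0.219 -0.   ]
 [-0.219  0.976 -0.   ]
 [ 0.     0.    -1.   ]]
```

View pics/f.png

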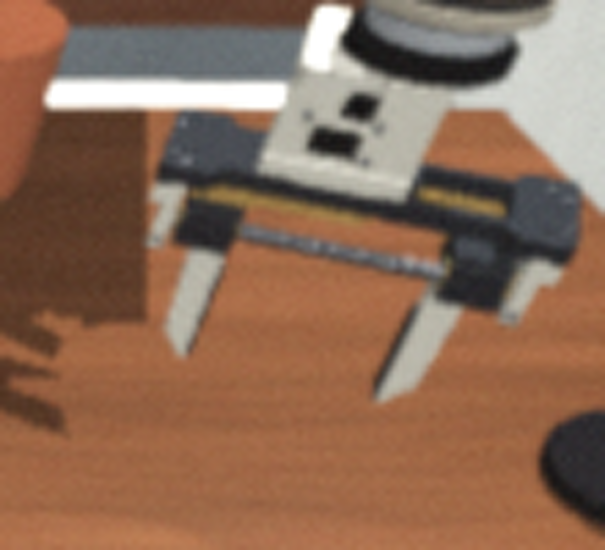

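At both poses the tips appear about 30 mm higher than the reported TCP, and the fingers have just closed in air above the drive. I'll open them and go lower while watching the force.

Request:
{"op": "drive_tool", "data": {"steps": [[0,0,0,0,0],[0,0,0,0,0],[0,0,0,0,0],[0,0,0,0,0],[0,0,0,0,0],[0,0,0,0,0],[0,0,0,0,0],[0,0,0,0,0],[0,0,0,0,0],[0,0,0,0,0],[0,0,0,0,0],[0,0,0,0,0]]}}

```text
clock: 4.73
position: [0.5493, -0.0134, 0.1229]
ee_rot: [0.347, -3.122, -0.0]
force: [0.1, -0.7, -0.2]
width: 0.898
gripper_force: 0.0
```

Request:
{"op": "drive_tool", "data": {"steps": [[0,0,0,-8,0],[0,0,0,-8,0],[0,0,0,-4,0],[0,0,0,0,0],[0,0,0,0,0]]}}

```text
clock: 5.15
position: [0.5488, -0.0134, 0.1023]
ee_rot: [0.346, -3.121, 0.0]
force: [0.3, 0.7, 0.6]
width: 1.002
gripper_force: 0.0
```

Request:
{"op": "drive_tool", "data": {"steps": [[0,0,0,-2,0],[0,0,0,-2,0],[0,0,0,0,0],[0,0,0,0,0]]}}

```text
clock: 5.48
position: [0.5493, -0.0134, 0.099]
ee_rot: [0.347, -3.122, -0.0]
force: [-0.0, 0.5, 0.3]
width: 1.0
gripper_force: 0.0
```

Request:
{"op": "drive_tool", "data": {"steps": [[0,0,0,-1,0],[0,0,0,-1,0],[0,0,0,0,0]]}}

```text
clock: 5.73
position: [0.5492, -0.0133, 0.0968]
ee_rot: [0.347, -3.122, -0.0]
force: [0.1, 0.5, 0.1]
width: 0.996
gripper_force: 0.0
```

Request:
{"op": "drive_tool", "data": {"steps": [[0,0,0,-1,0],[0,0,0,-1,0],[0,0,0,0,0]]}}

```text
clock: 5.98
position: [0.5491, -0.0133, 0.0947]
ee_rot: [0.347, -3.122, -0.0]
force: [1.0, -0.4, -0.5]
width: 0.998
gripper_force: 0.0
```

Request:
{"op": "drive_tool", "data": {"steps": [[0,0,0,-1,0],[0,0,0,-1,0],[0,0,0,0,0]]}}

```text
clock: 6.23
position: [0.5491, -0.0133, 0.0927]
ee_rot: [0.347, -3.122, -0.0]
force: [0.6, 0.5, 0.3]
width: 1.001
gripper_force: 0.0
```

Request:
{"op": "drive_tool", "data": {"steps": [[1,0,0,0,0],[1,0,0,0,0],[1,0,0,0,0],[1,0,0,0,0],[1,0,0,0,0],[1,0,0,0,0],[1,0,0,0,0],[1,0,0,0,0]]}}

```text
clock: 6.9
position: [0.5492, -0.0134, 0.0929]
ee_rot: [0.347, -3.122, -0.0]
force: [-0.1, -0.1, 0.7]
width: 0.465
gripper_force: 0.0
```

Request:
{"op": "drive_tool", "data": {"steps": [[0,0,0,0,0],[0,0,0,0,0],[0,0,0,0,0],[0,0,0,0,0],[0,0,0,0,0],[0,0,0,0,0],[0,0,0,0,0],[0,0,0,0,0]]}}

```text
clock: 7.57
position: [0.5493, -0.0134, 0.0929]
ee_rot: [-0.347, 3.122, 0.0]
force: [0.1, -0.4, 0.0]
width: 0.976
gripper_force: 0.0
```

Request:
{"op": "drive_tool", "data": {"steps": [[0,0,0,-1,0],[0,0,0,-1,0],[0,0,0,0,0]]}}

```text
clock: 7.82
position: [0.5491, -0.0134, 0.0907]
ee_rot: [0.347, -3.122, -0.0]
force: [0.1, 0.7, 0.1]
width: 1.0
gripper_force: 0.0
```

Request:
{"op": "drive_tool", "data": {"steps": [[0,0,0,-1,0],[0,0,0,-1,0],[0,0,0,0,0]]}}

```text
clock: 8.07
position: [0.5491, -0.0133, 0.0887]
ee_rot: [0.347, -3.122, -0.0]
force: [-0.9, -0.3, 0.6]
width: 0.996
gripper_force: 0.0
```

Request:
{"op": "drive_tool", "data": {"steps": [[0,0,0,-1,0],[0,0,0,-1,0],[0,0,0,0,0]]}}

```text
clock: 8.32
position: [0.5491, -0.0134, 0.0867]
ee_rot: [0.347, -3.122, -0.0]
force: [-0.1, 0.2, -0.5]
width: 1.001
gripper_force: 0.0
```

Run:
```python
from h import *
g=get_image("scene")
cv2.imwrite("pics/g.png",cv2.resize(g["image"][120:220,200:320,::-1],None,fx=6,fy=6,interpolation=cv2.INTER_CUBIC))
```

```text
(no output)
```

View pics/g.png

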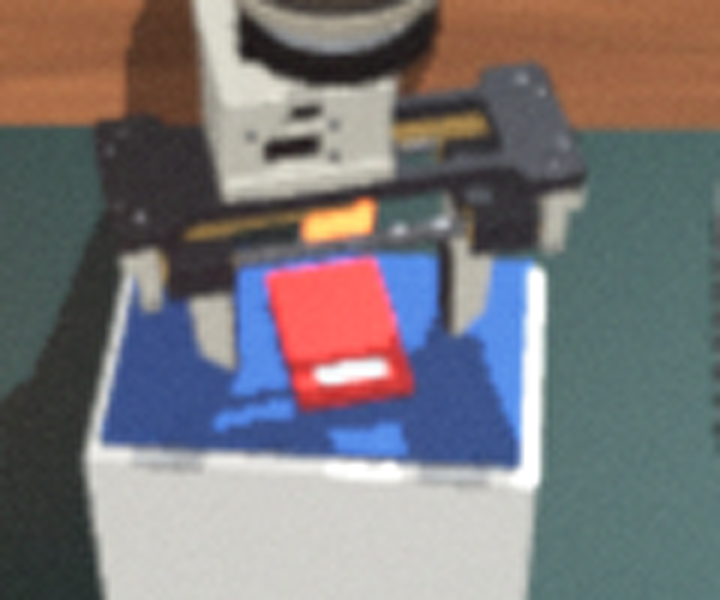

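Request:
{"op": "drive_tool", "data": {"steps": [[1,0,0,0,0],[1,0,0,0,0],[1,0,0,0,0],[1,0,0,0,0],[1,0,0,0,0],[1,0,0,0,0],[1,0,0,0,0],[1,0,0,0,0],[1,0,0,0,0]]}}

```text
clock: 9.12
position: [0.5493, -0.0134, 0.087]
ee_rot: [-0.347, 3.122, 0.0]
force: [0.5, 0.4, 0.3]
width: 0.542
gripper_force: 15.0
```

Request:
{"op": "drive_tool", "data": {"steps": [[0.35,0,0,0,0],[0.35,0,0,0,0],[0.35,0,0,0,0],[0.35,0,0,-1,0],[0.35,0,0,-1,0],[0.35,0,0,-1,0],[0.35,0,0,0,0],[0.35,0,0,0,0]]}}

```text
clock: 9.78
position: [0.5492, -0.0134, 0.0838]
ee_rot: [0.347, -3.122, -0.0]
force: [0.7, -0.5, 0.0]
width: 0.648
gripper_force: 0.0
```

Request:
{"op": "drive_tool", "data": {"steps": [[1,0,0,0,0],[1,0,0,0,0],[1,0,0,0,0],[1,0,0,0,0],[1,0,0,0,0],[1,0,0,0,0],[1,0,0,3,0],[1,0,0,10,0],[1,0,0,20,0],[1,0,0,20,0],[1,0,0,0,0],[1,0,0,0,0]]}}

```text
clock: 10.78
position: [0.5503, -0.0133, 0.1386]
ee_rot: [-0.346, 3.119, 0.0]
force: [0.3, -0.1, -0.8]
width: 0.538
gripper_force: 15.0
```

Request:
{"op": "drive_tool", "data": {"steps": [[1,-10,-20,0,0],[1,-17,-36,0,0],[1,-17,-36,0,0],[1,-17,-36,0,0],[1,-17,-36,0,0],[1,-17,-36,0,0],[1,-17,-36,0,0],[1,-17,-24,0,0],[1,0,-15,-20,0],[1,0,0,-30,0],[1,0,0,-30,0],[1,0,0,-30,0],[1,0,0,-20,0],[1,0,0,-15,0],[1,0,0,-10,0],[1,0,0,0,0],[1,0,0,0,0],[1,0,0,0,0]]}}

```text
clock: 12.28
position: [0.4207, -0.2887, -0.0173]
ee_rot: [-0.346, 3.122, -0.001]
force: [-0.4, -0.8, -1.4]
width: 0.542
gripper_force: 15.0
```

Request:
{"op": "drive_tool", "data": {"steps": [[1,0,0,-6,0],[1,0,0,-4,0],[1,0,0,-1,0],[1,0,0,-1,0],[1,0,0,0,0],[1,0,0,0,0]]}}

```text
clock: 12.78
position: [0.4203, -0.2884, -0.03]
ee_rot: [-0.347, 3.122, -0.0]
force: [0.1, -0.5, -0.4]
width: 0.544
gripper_force: 15.0
```

Request:
{"op": "drive_tool", "data": {"steps": [[1,0,0,-1,0],[1,0,0,-1,0],[1,0,0,0,0],[1,0,0,0,0]]}}

```text
clock: 13.12
position: [0.4203, -0.2884, -0.0321]
ee_rot: [-0.347, 3.122, -0.0]
force: [0.7, -0.9, -0.6]
width: 0.543
gripper_force: 15.0
```

Request:
{"op": "drive_tool", "data": {"steps": [[0.3,0,0,0,0],[0.1,0,0,0,0],[0,0,0,0,0],[0,0,0,0,0],[0,0,0,0,0],[0,0,0,0,0],[0,0,0,0,0],[0,0,0,10,0],[0,0,0,25,0],[0,0,0,35,0],[0,0,0,35,0],[0,0,0,35,0],[0,0,0,25,0],[0,0,0,0,0],[0,0,0,0,0]]}}

```text
clock: 14.37
position: [0.4212, -0.2889, 0.135]
ee_rot: [-0.346, 3.119, -0.003]
force: [0.4, -0.8, -1.1]
width: 1.003
gripper_force: 0.0
```

Run:
```python
from h import *
g=get_image("scene")
h=cv2.cvtColor(g["image"],cv2.COLOR_RGB2HSV);m=cv2.inRange(h,np.array((0,130,70)),np.array((5,255,255)))|cv2.inRange(h,np.array((170,130,70)),np.array((180,255,255)))
m[:,:120]=0
for c in cv2.findContours(m,0,1)[0]:
    if cv2.contourArea(c)>80: print(c[:,0].mean(0),cv2.contourArea(c),rect(g,c[:,0],.014))
```

```text
[266.03389831 252.30508475] 249.5 (array([712.3,  11.4]), array([56.8, 38. ]), 69.4)
[168.83606557 171.78688525] 246.5 (array([ 422.6, -288.7]), array([81.4, 47.6]), 12.8)
[346.46666667  20.        ] 197.0 (array([-756.9,  449.8]), array([ 41.1, 538.5]), 79.0)
[324.82608696  19.56521739] 245.0 (array([-755.8,  333.9]), array([ 47.5, 532.5]), 82.4)
```

Request:
{"op": "drive_tool", "data": {"steps": [[0,3,20,3,-0.035],[0,6,34,0,-0.036],[0,6,36,0,-0.036],[0,6,36,0,-0.036],[0,6,36,0,-0.036],[0,6,36,0,-0.036],[0,6,36,0,-0.036],[0,4,25,0,-0.034],[0,1.5,15,0,0],[0,0,0,0,0],[0,0,0,0,0]]}}

```text
clock: 15.33
position: [0.4638, -0.0139, 0.1349]
ee_rot: [-0.097, -3.138, 0.001]
force: [0.6, -0.8, 0.3]
width: 1.0
gripper_force: 0.0
```

Run:
```python
from h import *
o=observe();print(o["position"]);m=R.from_rotvec(o["ee_rot"]).as_matrix();print(np.degrees(np.arctan2(m[1,1],m[0,1])))
g=get_image("scene")
for c in blobs(g,(5,150,120),(20,255,255),30,(215,130,300,180)): print(c.mean(0),rect(g,c,.122))
cv2.imwrite("pics/i.png",cv2.resize(g["image"][100:200,200:320,::-1],None,fx=6,fy=6,interpolation=cv2.INTER_CUBIC))
```

```text
[ 0.46378894 -0.01392328  0.13487309]
86.46657632803023
```

View pics/i.png

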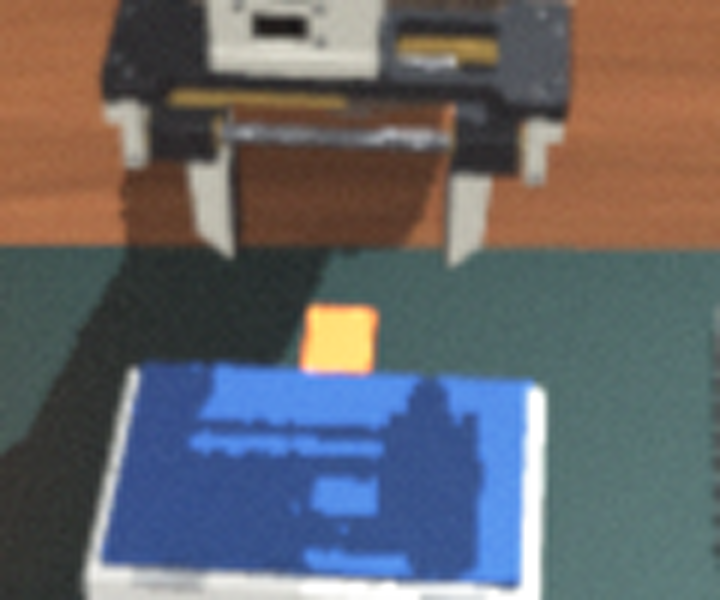

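Request:
{"op": "drive_tool", "data": {"steps": [[0,2,0,-15,0],[0,0,0,-20,0],[0,0,0,-20,0],[0,0,0,-15,0],[0,0,0,-6,0],[0,0,0,0,0],[0,0,0,0,0]]}}

```text
clock: 15.97
position: [0.4666, -0.0154, 0.06]
ee_rot: [-0.103, -3.139, 0.001]
force: [0.1, 0.7, 0.4]
width: 0.996
gripper_force: 0.0
```

Request:
{"op": "drive_tool", "data": {"steps": [[1,0,0,0,0],[1,0,0,0,0],[1,0,0,0,0],[1,0,0,0,0],[1,0,0,0,0],[1,0,0,0,0],[1,0,0,0,0],[1,0,0,0,0],[1,0,0,0,0],[1,0,0,0,0],[1,0,0,0,0],[1,0,0,0,0]], "grip_force": 12}}

```text
clock: 16.97
position: [0.4667, -0.0147, 0.0599]
ee_rot: [-0.101, -3.14, 0.0]
force: [-0.3, -1.4, -1.4]
width: 0.325
gripper_force: 12.0
```

Request:
{"op": "drive_tool", "data": {"steps": [[1,0.7,0,14.7,0],[1,2.2,-0.1,14.6,0],[1,3.7,-0.2,14.3,0],[1,5,-0.3,13.8,0],[1,6.4,-0.4,13.3,0],[1,7.7,-0.5,12.6,0],[1,0,0,0,0]]}}

```text
clock: 17.55
position: [0.4938, -0.0165, 0.1451]
ee_rot: [0.101, 3.138, -0.0]
force: [-2.5, -2.5, 1.9]
width: 0.324
gripper_force: 12.0
```

Request:
{"op": "drive_tool", "data": {"steps": [[1,8.9,-0.6,11.7,0],[1,10,-0.6,10.8,0],[1,11.1,-0.7,9.7,0],[1,12,-0.8,8.6,0],[1,12.8,-0.8,7.3,0],[1,13.5,-0.9,6,0],[1,14,-0.9,4.7,0],[1,14.4,-0.9,3.2,0],[1,14.6,-0.9,1.8,0],[1,0,0,0,0],[1,0,0,0,0]]}}

```text
clock: 18.47
position: [0.6043, -0.024, 0.2067]
ee_rot: [0.102, 3.139, -0.002]
force: [1.0, -4.1, 0.2]
width: 0.326
gripper_force: 12.0
```

Request:
{"op": "drive_tool", "data": {"steps": [[0.3,0,0,0,0],[0,0,0,0,0],[0,0,0,0,0],[0,0,0,0,0],[0,0,0,0,0],[0,0,0,0,0],[0,0,0,15,0],[0,0,0,25,0],[0,0,0,25,0],[0,-10,0,10,0],[0.5,-25,0,0,0],[1,-30,0,0,0],[1,-25,0,0,0],[1,0,0,0,0],[1,0,0,0,0],[1,0,0,0,0],[1,0,0,0,0],[1,0,0,0,0]]}}

```text
clock: 19.97
position: [0.5144, -0.0229, 0.2817]
ee_rot: [-0.1, -3.14, 0.0]
force: [0.5, -0.0, -1.3]
width: 0.466
gripper_force: 0.0
```

Run:
```python
from h import *
g=get_image("scene");t=get_image("top")
f=lambda i:cv2.resize(i[:,:,::-1],(400,400),interpolation=cv2.INTER_CUBIC)
cv2.imwrite("pics/j.png",np.hstack([f(g["image"][70:230,190:350]),f(t["image"][110:310,160:360])]))
```

```text
(no output)
```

View pics/j.png

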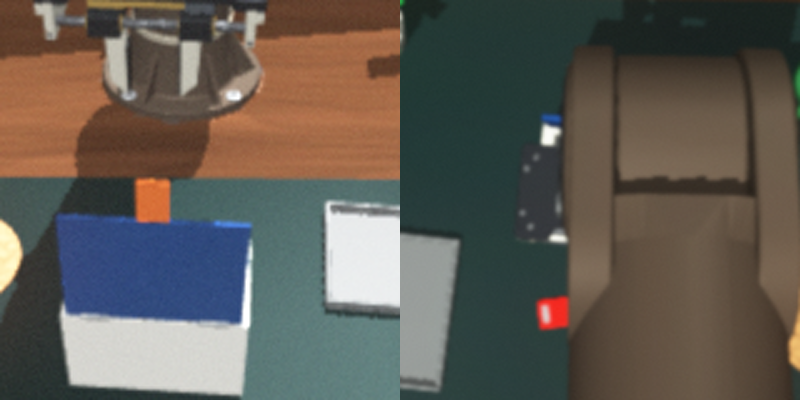

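Request:
{"op": "drive_tool", "data": {"steps": [[1,0,0,-25,0],[1,0,0,-30,0],[1,0,0,-30,0],[1,25,-1,0,0],[1,25,-1,0,0],[1,15,0,0,0],[1,8,0,0,0],[1,8,0,0,0],[1,8,0,0,0],[1,7,0,0,0],[1,7,0,0,0],[1,0,0,0,0]]}}

```text
clock: 21.07
position: [0.6178, -0.0248, 0.1971]
ee_rot: [0.1, 3.139, 0.0]
force: [-0.3, -0.3, 0.0]
width: 0.005
gripper_force: 0.0
```

Request:
{"op": "drive_tool", "data": {"steps": [[1,-20,0,0,0],[1,-35,0,5,0],[0,-35,10,5,0],[0,-20,30,5,0],[0,0,40,0,0],[0,0,40,0,0],[0,0,40,0,0],[0,0,40,0,0],[0,0,20,0,0],[0,0,0,0,0],[0,0,0,0,0]]}}

```text
clock: 21.98
position: [0.5064, 0.1963, 0.2121]
ee_rot: [0.096, 3.14, 0.0]
force: [0.1, -0.4, -0.3]
width: 0.609
gripper_force: 0.0
```

Run:
```python
from h import *
t=get_image("top");g=get_image("scene")
for lo,hi,z in(((22,120,80),(35,255,255),.113),((45,100,40),(85,255,255),.085),((5,180,100),(16,255,255),.27),((105,150,40),(125,255,255),.2)):
    for c in blobs(t,lo,hi,15,(200,100,330,290)): print(lo,c.mean(0),c.min(0),c.max(0),rect(t,c,z))
# tongue triangulate from scene
for c in blobs(g,(5,180,100),(16,255,255),30,(215,100,320,200)): print("sc",c.mean(0),c.min(0),c.max(0),onz(g,c.mean(0),.27))
cv2.imwrite("pics/k.png",cv2.resize(t["image"][110:290,180:340,::-1],None,fx=3.3,fy=3.3,interpolation=cv2.INTER_CUBIC))
```

```text
(22, 120, 80) [269.75675676 205.64864865] [263 202] [277 209] (array([549.7, -13.9]), array([15.5, 31. ]), 0.9)
(45, 100, 40) [253.5     205.09375] [247 203] [260 207] (array([552.8,  22.8]), array([ 9.1, 29.6]), 0.9)
(45, 100, 40) [284.31034483 207.86206897] [278 206] [291 209] (array([548.2, -47.7]), array([ 6.8, 29.6]), 0.9)
(5, 180, 100) [278.77142857 150.48571429] [271 148] [287 153] (array([639.9, -24.9]), array([ 9.6, 30.3]), 1.0)
(105, 150, 40) [251.33333333 162.46666667] [232 153] [272 174] (array([627. ,  26.7]), array([84.7, 38. ]), 86.1)
(105, 150, 40) [305.98275862 164.05172414] [287 158] [323 175] (array([635.8, -81.5]), array([67.8, 36.1]), 60.7)
sc [248.93478261 160.02173913] [243 153] [255 167] [[ 0.64621867 -0.02702687]]
```

View pics/k.png

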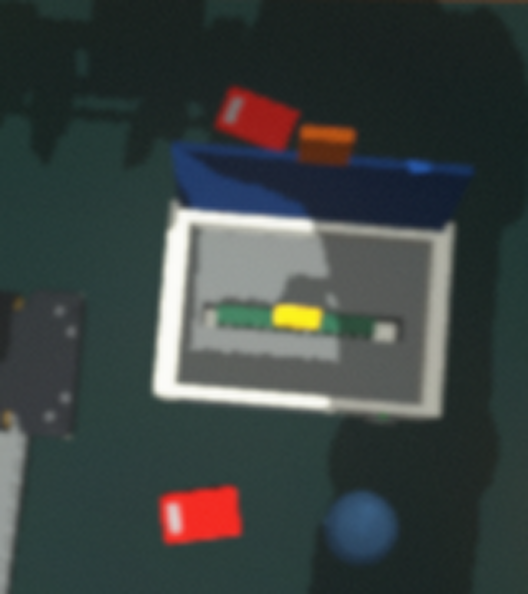

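Request:
{"op": "drive_tool", "data": {"steps": [[0,5,-20,0,0],[0,8,-36,0,0],[0,8,-36,0,0],[0,8,-36,0,0],[0,8,-36,0,0],[0,6,-30,0,0],[0,0,-18,0,0],[0,0,0,-10,0],[0,0,0,-25,0],[0,0,0,-25,0],[0,0,0,-15,0],[0,0,0,0,0],[0,0,0,0,0]]}}

```text
clock: 23.17
position: [0.5489, -0.0176, 0.1368]
ee_rot: [-0.102, -3.138, 0.0]
force: [0.3, -0.9, 1.1]
width: 1.001
gripper_force: 0.0
```

Request:
{"op": "drive_tool", "data": {"steps": [[0,1,2,-20,0],[0,0,0,-25,0],[0,0,0,-20,0],[0,0,0,-12,0],[0,0,0,-8,0],[0,0,0,-2,0],[0,0,0,0,0],[0,0,0,0,0]]}}

```text
clock: 23.83
position: [0.5517, -0.015, 0.0512]
ee_rot: [0.101, 3.138, 0.0]
force: [1.1, 0.2, 0.3]
width: 0.999
gripper_force: 0.0
```

Request:
{"op": "drive_tool", "data": {"steps": [[1,0,0,0,0],[1,0,0,0,0],[1,0,0,0,0],[1,0,0,0,0],[1,0,0,0,0],[1,0,0,0,0],[1,0,0,0,0],[1,0,0,0,0],[1,0,0,0,0],[1,0,0,0,0],[1,0,0,0,0],[1,0,0,0,0]], "grip_force": 25}}

```text
clock: 24.83
position: [0.5507, -0.015, 0.05]
ee_rot: [-0.1, -3.14, 0.0]
force: [-0.9, -1.2, -0.7]
width: 0.317
gripper_force: 25.0
```

Request:
{"op": "drive_tool", "data": {"steps": [[1,0,0,3,0],[1,0,0,6,0],[1,0,0,10,0],[1,0,0,12,0],[1,0,0,15,0],[1,0,0,15,0],[1,0,0,15,0],[1,0,0,15,0],[1,0,0,15,0],[1,0,0,15,0],[1,0,0,10,0],[1,0,0,5,0],[1,0,0,0,0],[1,0,0,0,0],[1,0,0,0,0]]}}

```text
clock: 26.08
position: [0.5502, -0.015, 0.1853]
ee_rot: [-0.1, -3.139, 0.0]
force: [0.9, 0.3, -1.0]
width: 0.322
gripper_force: 25.0
```

Request:
{"op": "drive_tool", "data": {"steps": [[1,-5,8,0,0],[1,-8,16,0,0],[1,-11,24,0,0],[1,-13,28,0,0],[1,-13,28,0,0],[1,-13,28,0,0],[1,-13,28,0,0],[1,-13,28,0,0],[1,-13,28,0,0],[1,-11,26,0,0],[1,-9,20,0,0],[1,-6,14,0,0],[1,-3,8,0,0],[1,-2,4,0,0],[1,0,0,0,0],[1,0,0,0,0],[1,0,0,0,0],[1,0,0,0,0],[1,0,0,0,0],[1,0,0,0,0]]}}

```text
clock: 27.75
position: [0.4181, 0.2725, 0.1861]
ee_rot: [0.102, 3.14, -0.0]
force: [0.2, 0.1, -0.7]
width: 0.324
gripper_force: 25.0
```

Run:
```python
from h import *
g=get_image("scene")
for c in blobs(g,(40,70,40),(85,255,255),60,(290,60,440,215)): print(c.mean(0),c.min(0),c.max(0),cv2.boxPoints(cv2.minAreaRect(c)).round(1).tolist())
for c in blobs(g,(5,180,100),(16,255,255),30,(215,100,320,200)): print("tongue",c.mean(0))
f=192/np.tan(np.radians(g["vfov"]/2))
y=np.array([-.0645*-1,.998,0]);C=np.array([.417,.273,.1825])
for s in(-55,55):
    for z in(.150,.215):
        p=C+y*s/1000;p[2]=z;q=R.from_rotvec(g["attitude"]).inv().apply(p-g["xyz"]);print(s,z,q[0]/q[2]*f+g["cx"],q[1]/q[2]*f+g["cy"])
cv2.imwrite("pics/l.png",g["image"][:,:,::-1]);o=observe();print(o["position"],o["gripper_force"],o["width"],o["clock"])
```

```text
tongue [249.04878049 161.14634146]
-55 0.15 338.852651479154 136.1840482368201
-55 0.215 342.8441941856343 117.15540828411227
55 0.15 378.10619344079026 138.03229564701678
55 0.215 384.1172776929268 119.00187675401276
[0.41799945 0.27266988 0.18607539] 24.999842047691345 0.3229750255199008 27.8
```

View pics/l.png

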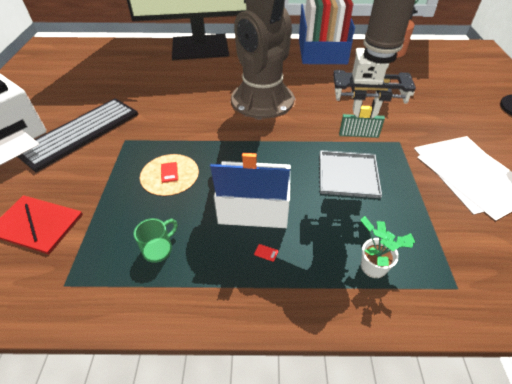

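The plate hangs upright at (361,126), matching the predicted corners over the tray's middle. The flap is open and the drive lies on the mat at (169,172). Handing in.

```bash
python3 -c "
from cell import arm;print(arm.sign_off())"
```

```text
the job is handed in; nothing more can be done
None
```

The job is handed in at about 28 s: the drive is flat on the mat, the flap stands open at about 1.75 rad, and the filter plate is held upright over the tray with its lower edge about 15 cm up. I viewed 11 pictures, one over the limit of 10, and the sign-off returned no verdict.

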